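# Clamp a wheel in the spin tester and latch its sliding guard

## Robot

A 6-joint arm with a two-finger parallel gripper is mounted at the origin on a cart in front of the work surface, level with it; the furniture and walls round the work are solid. World frame = base frame: x ahead of the robot, y to its left, z up, the work surface at z = 0. Lengths are in m, angles in rad, forces in N, time in s.
With the tool pointing down it reaches from about 0.35 to 0.975 m from the base axis. Payload 4.9 kg.
Tool frame: the origin (TCP) lies midway between the tips of the shut fingers; the grasp point (between the pads) lies 19 mm behind it; z points along the fingers, y is the line along which they close (so a half turn about z gives the same grasp; the last joint's range is limited). The gripper opens to 85 mm and grips with 20 to 120 N. Pads are 22 mm wide; open, the fingers measure 114 mm over their backs; the gripper's body (76 mm by 85 mm) begins 54 mm behind the grasp point. The pads swing forward as they close: fully open they stand 13 mm farther back than shut.
Start: joints at [1.078, 0.053, 1.613, -0, 1.476, -0.119], TCP at [0.228, 0.582, 0.231] pointing down, gripper open.
Joint ranges: [-3.01, 3.01], [-1.01, 2.22], [0.06, 2.58], [-1.02, 4.17], [0.09, 2.62], [-3.14, 3.14]. Speed limits (rad/s): [2.57, 2.57, 3.14, 3.14, 3.14, 3.14].

## Interface

Orientations are given as a unit quaternion [w, x, y, z].
In Python, from plant import state, grab_frame, camera_info, job_done, spot_in, masks_of, pinpoint gives the robot as it stands.
- The arm moves only by the shell command python3 -m handwheel 'ROWS' [OPENING]. ROWS is JSON, a list that holds one entry, the list of rows, each a list of 6 numbers: the shift along the world's x, y, z in m, then the turn, a rotation vector about the world's x, y, z in degrees. In form: [[[tx, ty, tz, ax, ay, az], ...]]. A call has 1 to 20 rows; each row shifts and turns the commanded pose from where the row before left it; what a row does not reach is not made up. A row lasts 1/12 s, in which the tool goes at most 41.7 mm and 7.16 degrees, less where a joint would pass 70% of its speed; a pose out of reach is approached as far as the arm can. A call is refused whole if a number of a shift passes 0.0417 or a number of a turn 7.16, either way. A call with a gripper value outside its range is refused whole. OPENING is the opening, from 0 (shut) to 1 (fully open), set as the call begins (- or left out, the last holds). The fingers move at their own pace and stop on an object; the grip force is fixed at half the most. Time passes only in rows, so rows that do not move let the fingers close. It gives the time, the measured TCP pose, the force, the opening and the grip force at its end, in the units of the state.
- state(): the state, without advancing time (a new reading comes with each control period).
- grab_frame(name): name is "side" or "top" or "wrist"; returns (picture, depth): 480x640x3 uint8, blue, green, red; 480x640 float32, m along the optical axis (not along the pixel's ray), 0 where there is no reading.
- camera_info(name): a dict with "fx", "fy", "cx", "cy" (pixels), "T" (4x4, takes a point from camera to world coordinates). Camera axes: x right, y up, looking along -z (the intrinsics and any distortion apply to the point x, -y, -z); pixel columns grow to the right and rows downward; lengths in m; the calibration is good to about 2 mm. A picture is of the moment at which its call begins: read the wrist's pose just before it. camera_info takes no time and is no camera call; for the wrist camera it gives the pose at the moment of the call.
- job_done(): hands the job in; it is judged then, once.
Trained networks look in the newest picture that a camera, given by its name, has taken for a name from the list of things; names that differ only in an ending like _2 or _b are one class to them, and where a whole thing is asked for, a point or a joint stands for the part that bears it (a point fixed in the world has none). Each returns a list of dicts, best first, with "conf" (0 to 1); they miss things now and then, are a little off and sometimes report something else, mostly with a low value. They report only what shows in the picture. A call takes as long as a camera call.
- spot_in(camera, thing): "box" ([left, top, width, height] in pixels, round what is visible of it).
- masks_of(camera, thing): "region" (480x640 bool, what is visible of it) and "box" ([left, top, width, height] in pixels, round what is visible of it).
- pinpoint(camera, thing): "position" ([column, row] in pixels: a listed point, or the origin of a listed thing).
The state is a dict: "time": time; "joint_pos": joint angles; "joint_vel": joint speeds; "joint_efforts": joint torques, N m; "tool_pos": TCP position; "tool_rot": TCP orientation; "contact_force": force on the tool from outside, world axes, zero at the start; "ft_torque": the same for the moment, N m; "gripper_width": opening from 0.0 (shut) to 1.0 (fully open); "grasp_force": force on a finger pad.
Only numpy, scipy, OpenCV 4.12 (cv2) and the standard library are available. Lean on these libraries where they do the work, as an engineer would, in place of code of your own. Each camera call takes 0.05 s, during which the arm holds its last target. There are 200 camera calls.

## Task

Get the wheel in the spin tester ready and set it running: turn the clamp nut on top of the wheel clockwise until it is tight, then push the sliding guard over the wheel until its catch clicks home, and only then press the green start button fully and let it come back up.

Things in the scene. Friction and masses are not known exactly. Their poses are not given: they have to be found in the camera images.
- tester: Grey bench spin tester 124 x 316 mm, deck 58 mm up, fixed; origin on the table under its vertical spindle, z up, local +x away from the robot. A cream wheel (84 mm) lies on the spindle. The guard parks on the +y side and shuts toward -y, against the end housing (80 mm long, 122 mm tall, inner face at y -60 mm, with a thin screen to 152 mm) that bears the catch and the buttons.
- nut_bar (a point): Centre of the black tee bar of the clamp nut on top of the wheel, on the spindle axis 134 mm above the table; the bar is 64 mm along this point's x, 14 mm thick (y), 18 mm high (z up). The wheel's top is 32 mm below this point. Grip it across the 14 mm.
- nut (a joint): Turn of the clamp nut, rad, growing clockwise seen from above. Starts loose at 0 to 0.45; the stop, where it is tight, is 1.40. It stays where it is left and turns stiffly (about 0.12 N m) without moving down.
- guard_handle (a point): Centre of the guard's black handle bar: 88 mm along x, 18 mm thick (y), 18 mm high, 195 mm above the table, 28 mm of free height below it over the hood top (158 mm). The hood is a clear box in a yellow frame, 112 mm long (y), 120 mm deep (x); the handle stands 12 mm to +y of its middle. Axes as the tester's; pushing toward -y shuts.
- guard (a joint): Travel of the guard from fully open, m: starts at 0 to 0.012, home against its stop at 0.118. Slides with about 2 N; from about 0.088 its striker roller lifts the sprung catch, which takes up to 12 N; at about 0.112 to 0.115 the catch snaps down behind the roller and holds the guard at 0.116 to 0.118. Let go before that, it stays ajar.
- latch (a joint): Lift of the sprung steel catch (red tab) on the rear half of the end housing, rad: 0 down, up to 0.3 while the guard's striker roller passes under its nose, 0 again once it has snapped down behind it. It works by itself; it need not be touched.
- start_top (a point): Top centre of the green start button (28 mm across) on the front (robot side) half of the end housing's top, 140 mm above the table; z up. Pressed straight down. The thin screen (152 mm high) stands 40 mm to its +y side with the shut guard (158 mm) behind it, the catch (157 mm) 74 mm to its +x side.
- start (a joint): Travel of the start button, m: 0 up, 0.006 fully down (spring, 5 N at the bottom); pressed counts from 0.004. It springs back. The red button on the housing's front face is the stop; it is not needed.

How it is judged:
On the way, in this order (a step that is already met when the one before it is completed fails the run):
1. the clamp nut is tight (value of joint nut above 1.3 rad), for 0.2 s.
2. the guard is shut and its catch has dropped (value of joint guard above 0.1145 m and value of joint latch below 0.05 rad), for 0.2 s.
3. the start button is pressed (value of joint start above 0.004 m), for 0.05 s.
At the end, for the whole second after the job is handed in: the nut is tight (within 0.1 rad of its stop), the guard is home (within 3.5 mm of its stop) with the catch down behind the striker roller, and the start button is back up (all of step 2 and value of joint nut above 1.3 rad and value of joint start below 0.002 m); the robot touches nothing.
It fails at once if the start button is pressed while the guard is not latched or the nut is loose (value of joint start above 0.003 m and (value of joint guard below 0.1145 m or value of joint latch above 0.05 rad or value of joint nut below 1.3 rad)).
It also fails if it takes over 51 s, if anything falls off the work surface, if the arm or the gripper's body presses on something with over 40 N, if the wrist force passes 120 N, or if a joint passes its speed limit or range.

## Working session

There is one attempt and no reset: what is moved stays moved. The work goes in short steps, Python scripts to look and compute and a shell command to move; the robot and the scene stay as the last step left them, time stands still between calls to the robot, and variables do not carry over. Pictures are saved under pics/ and viewed, at most 10 in all, crops included, and the job is handed in when it is done.

```bash
mkdir -p pics; ls; cat > h.py <<'E'
import numpy as np, cv2
from plant import *
def ray(cam,px):
    c=camera_info(cam);T=np.array(c["T"])
    d=np.array([(px[0]-c["cx"])/c["fx"],-(px[1]-c["cy"])/c["fy"],-1.0])
    return T[:3,3],T[:3,:3]@d
def at_z(cam,px,z):
    o,d=ray(cam,px);return o+d*(z-o[2])/d[2]
def pix(cam,P):
    c=camera_info(cam);T=np.array(c["T"]);p=T[:3,:3].T@(np.array(P)-T[:3,3])
    return np.array([c["cx"]+c["fx"]*p[0]/-p[2],c["cy"]+c["fy"]*-p[1]/-p[2]])
def cloud(cam,depth,mask):
    c=camera_info(cam);T=np.array(c["T"]);v,u=np.nonzero(mask&(depth>0));d=depth[v,u]
    return np.c_[(u-c["cx"])/c["fx"]*d,-(v-c["cy"])/c["fy"]*d,-d]@T[:3,:3].T+T[:3,3]
Z=dict(nut_bar=.134,guard_handle=.195,start_top=.140,tester=0.)
E
cat > look.py <<'E'
from h import *
import sys
k=sys.argv[1]
for cam in ("top","side"):
    im,de=grab_frame(cam);cv2.imwrite(f"pics/{cam}{k}.png",im)
    for t,z in Z.items():
        for r in pinpoint(cam,t)[:2]:
            print(cam,t,np.round(r["conf"],2),np.round(r["position"]),np.round(at_z(cam,r["position"],z),4))
    m=masks_of(cam,"nut_bar")
    for r in m[:1]:
        P=cloud(cam,de,r["region"]);print("mask",r["conf"],len(P),np.round(np.median(P,0),4))
        Q=P[(P[:,2]>.137)&(P[:,2]<.149)]
        if len(Q)>10:
            (c,s,a)=cv2.minAreaRect(Q[:,:2].astype(np.float32)*1000);print("bar rect",c,s,a)
            w,V=np.linalg.eigh(np.cov(Q[:,:2].T));print("pca ang",np.degrees(np.arctan2(V[1,1],V[0,1])))
s=state();print(s["time"],s["tool_pos"],s["tool_rot"],s["gripper_width"])
E
python3 look.py 0
```

```text
pics
top nut_bar 0.76 [332. 251.] [0.5085 0.2688 0.134 ]
top guard_handle 0.88 [252. 249.] [0.5046 0.3911 0.195 ]
top start_top 0.63 [399. 269.] [0.4802 0.1608 0.14  ]
top tester 0.73 [328. 262.] [0.5034 0.275  0.    ]
mask 0.62 604 [0.5046 0.2708 0.1391]
bar rect (505.6907653808594, 270.1922912597656) (62.8532600402832, 15.296693801879883) 25.185680389404297
pca ang -155.53470619893375
side nut_bar 0.68 [298. 248.] [0.5027 0.2666 0.134 ]
side guard_handle 0.82 [244. 186.] [0.5074 0.3856 0.195 ]
side start_top 0.69 [342. 283.] [0.4822 0.1655 0.14  ]
side tester 0.59 [297. 305.] [0.5011 0.2688 0.    ]
mask 0.83 667 [0.5009 0.2613 0.1286]
bar rect (506.7846984863281, 269.0164489746094) (67.0054931640625, 14.535091400146484) 24.538476943969727
pca ang -156.2010393585351
0.6 [0.22820622 0.58183945 0.2313313 ] [-8.04367026e-06  1.85806841e-01  9.82586290e-01  2.56582246e-05] 1.0015447702716296
```

```bash
python3 - <<'E'
import cv2,numpy as np
a=cv2.imread("pics/top0.png")[150:400,150:500];b=cv2.imread("pics/side0.png")[100:400,150:500]
a=cv2.resize(a,(400,286));b=cv2.resize(b,(400,343))
cv2.imwrite("pics/c0.png",np.hstack([cv2.copyMakeBorder(a,0,57,0,0,0),b]))
from h import *
R=__import__("scipy.spatial.transform",fromlist=["Rotation"]).Rotation
q=state()["tool_rot"];print(R.from_quat([q[1],q[2],q[3],q[0]]).as_matrix().round(3))
E
```

```text
[[-0.931  0.365 -0.   ]
 [ 0.365  0.931  0.   ]
 [ 0.     0.    -1.   ]]
```

View pics/c0.png

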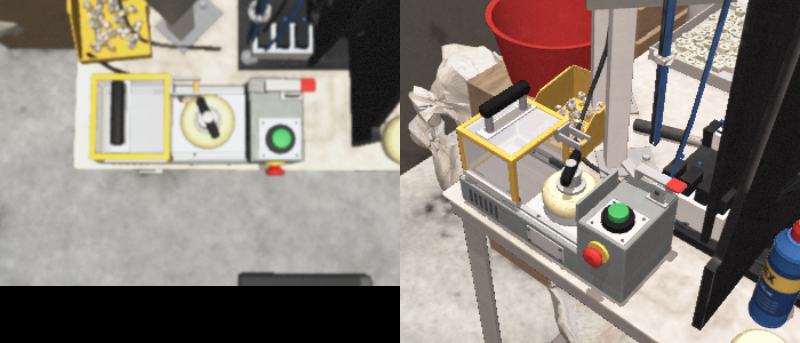

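The picture agrees with the networks: the guard is open on the left, the nut bar sits mid-deck (top ~332,251) and the green button is on the right (top ~399,269). The tester's yaw is about 0 and the bar's yaw is about 24.5°. I'll move over the nut with the gripper half open to clear the hood.

```bash
python3 -m handwheel '[[[0.0232,-0.026,0.001,0,0,3.83],[0.0232,-0.026,0.001,0,0,3.83],[0.0232,-0.026,0.001,0,0,3.83],[0.0232,-0.026,0.001,0,0,3.83],[0.0232,-0.026,0.001,0,0,3.83],[0.0232,-0.026,0.001,0,0,3.83],[0.0232,-0.026,0.001,0,0,3.83],[0.0232,-0.026,0.001,0,0,3.83],[0.0232,-0.026,0.001,0,0,3.83],[0.0232,-0.026,0.001,0,0,3.83],[0.0232,-0.026,0.001,0,0,3.83],[0.0232,-0.026,0.001,0,0,3.83],[0,0,0,0,0,0],[0,0,0,0,0,0],[0,0,0,0,0,0]]]' 0.5
cat > w.py <<'E'
from h import *
from scipy.spatial.transform import Rotation as R
import sys
s=state();q=s["tool_rot"];M=R.from_quat([q[1],q[2],q[3],q[0]]).as_matrix()
print(s["tool_pos"],"yaw",np.degrees(np.arctan2(M[1,1],M[0,1])),"z",M[:,2].round(3),s["joint_pos"])
im,de=grab_frame("wrist");cv2.imwrite(f"pics/wrist{sys.argv[1]}.png",im)
for t,z in Z.items():
    for r in pinpoint("wrist",t)[:1]:
        print(t,np.round(r["conf"],2),np.round(r["position"]),np.round(at_z("wrist",r["position"],z),4))
for r in masks_of("wrist","nut_bar")[:1]:
    P=cloud("wrist",de,r["region"]);Q=P[(P[:,2]>.137)&(P[:,2]<.149)];print(r["conf"],len(P),len(Q))
    if len(Q)>10:print("bar",cv2.minAreaRect(Q[:,:2].astype(np.float32)*1000))
E
python3 w.py 1
```

```text
time: 1.85
tool_pos: [0.5063, 0.27, 0.2432]
tool_rot: [-0.0, -0.212, 0.977, 0.0]
contact_force: [-1.0, -0.9, 0.4]
gripper_width: 0.5
grasp_force: 0.0
[0.50634662 0.27002726 0.2432243 ] yaw 114.4920008113279 z [-0.001  0.    -1.   ] [ 3.59987810e-01 -7.52587363e-02  1.71995406e+00  5.44319833e-04
  1.49725060e+00 -1.63831475e+00]
nut_bar 0.79 [322. 245.] [0.5066 0.2728 0.134 ]
guard_handle 0.94 [525. 364.] [0.5056 0.3912 0.195 ]
start_top 0.63 [171. 127.] [0.4771 0.1628 0.14  ]
tester 0.89 [323. 202.] [0.5017 0.2726 0.    ]
0.59 3594 2150
bar ((503.9063720703125, 269.50103759765625), (62.21989440917969, 14.829538345336914), 24.72683334350586)
```

```bash
python3 -m handwheel '[[[-0.001,0,-0.03,0,0,0],[0,0,-0.03,0,0,0],[0,0,-0.03,0,0,0],[0,0,-0.02,0,0,0],[0,0,-0.016,0,0,0],[0,0,0,0,0,0],[0,0,0,0,0,0]]]' 0.5
python3 -m handwheel '[[[0,0,0,0,0,0],[0,0,0,0,0,0],[0,0,0,0,0,0],[0,0,0,0,0,0],[0,0,0,0,0,0],[0,0,0,0,0,0],[0,0,0,0,0,0],[0,0,0,0,0,0]]]' 0
python3 -c "
from plant import *;print(state()['ft_torque'])"
```

```text
time: 2.73
tool_pos: [0.5048, 0.27, 0.1165]
tool_rot: [-0.001, -0.213, 0.977, -0.0]
contact_force: [0.3, 0.1, -0.0]
gripper_width: 0.502
grasp_force: 0.0
time: 3.4
tool_pos: [0.5067, 0.27, 0.1195]
tool_rot: [0.001, -0.212, 0.977, -0.0]
contact_force: [-1.6, -3.2, 5.2]
gripper_width: 0.295
grasp_force: 59.2
[-4.56711673e-01  2.35907689e-01 -2.43209519e-04]
```

```bash
python3 - <<'E'
from h import *
im,_=grab_frame("side");b=cv2.resize(im[200:320,240:360],(480,480),interpolation=cv2.INTER_CUBIC)
w=cv2.imread("pics/wrist1.png")[150:350,220:420];cv2.imwrite("pics/c2.png",np.hstack([b,cv2.resize(w,(320,480))]))
E
```

```text
(no output)
```

View pics/c2.png

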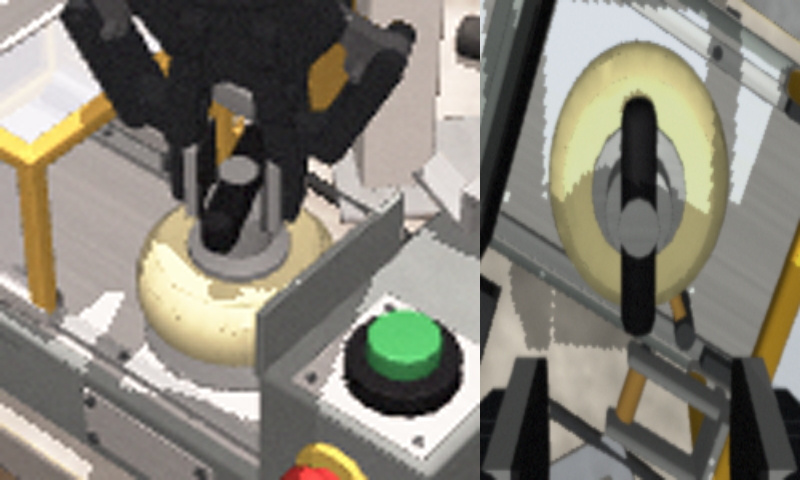

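The picture shows the fingertips clamping the collar below the bar, with a visible gap to the bar itself. I'll open, go up 10 mm and grip again.

```bash
python3 -m handwheel '[[[0,0,0,0,0,0],[0,0,0,0,0,0],[0,0,0.005,0,0,0],[0,0,0.005,0,0,0],[0,0,0,0,0,0],[0,0,0,0,0,0]]]' 0.5
python3 -m handwheel '[[[0,0,0,0,0,0],[0,0,0,0,0,0],[0,0,0,0,0,0],[0,0,0,0,0,0],[0,0,0,0,0,0],[0,0,0,0,0,0],[0,0,0,0,0,0],[0,0,0,0,0,0]]]' 0
python3 -c "
from plant import *;print(state()['ft_torque'])"
```

```text
time: 3.95
tool_pos: [0.506, 0.2701, 0.128]
tool_rot: [0.001, -0.213, 0.977, 0.0]
contact_force: [0.2, -0.8, 0.2]
gripper_width: 0.5
grasp_force: 0.0
time: 4.62
tool_pos: [0.5064, 0.2698, 0.1286]
tool_rot: [0.001, -0.212, 0.977, -0.0]
contact_force: [-0.3, -1.4, 4.4]
gripper_width: 0.145
grasp_force: 59.8
[-0.26188061  0.09362935 -0.02002439]
```

Now it's on the bar. I'll turn it clockwise.

```bash
python3 -m handwheel '[[[0,0,0,0,0,-5],[0,0,0,0,0,-5],[0,0,0,0,0,-5],[0,0,0,0,0,-5],[0,0,0,0,0,-5],[0,0,0,0,0,-5],[0,0,0,0,0,-5],[0,0,0,0,0,-5],[0,0,0,0,0,-5],[0,0,0,0,0,0],[0,0,0,0,0,0]]]'
python3 -c "
from plant import *;s=state();print(s['ft_torque'],s['joint_pos'])"
python3 -m handwheel '[[[0,0,0,0,0,-4],[0,0,0,0,0,-4],[0,0,0,0,0,-3],[0,0,0,0,0,0]]]'
python3 -c "
from plant import *;s=state();print(s['ft_torque'],s['joint_pos'])"
```

```text
time: 5.53
tool_pos: [0.5064, 0.2691, 0.1286]
tool_rot: [0.001, 0.178, 0.984, -0.001]
contact_force: [-0.1, -4.4, 5.6]
gripper_width: 0.142
grasp_force: 59.8
[-0.57196823  0.07002766 -0.14431205] [ 0.35971169  0.01592914  1.82720851 -0.00203482  1.29749998 -0.85288823]
time: 5.87
tool_pos: [0.5064, 0.269, 0.1286]
tool_rot: [0.001, 0.272, 0.962, -0.001]
contact_force: [-1.4, -3.7, 5.8]
gripper_width: 0.147
grasp_force: 59.9
[-0.67047456  0.18528794 -0.10001167] [ 0.35966853  0.01590165  1.82725632 -0.00235557  1.29780531 -0.65960917]
```

```bash

python3 -m handwheel '[[[0,0,0,0,0,-4],[0,0,0,0,0,-4],[0,0,0,0,0,0]]]' | sed -n 5,6p
python3 -c "
from plant import *;s=state();print(s['ft_torque'],s['joint_pos'][5])"
python3 -m handwheel '[[[0,0,0,0,0,-4],[0,0,0,0,0,-4],[0,0,0,0,0,0]]]'| sed -n 5,6p
python3 -c "
from plant import *;s=state();print(s['ft_torque'],s['joint_pos'][5])"
```

```text
gripper_width: 0.146
grasp_force: 59.9
[-0.77689213  0.18614429 -0.10607796] -0.5194060981276367
gripper_width: 0.146
grasp_force: 59.9
[-0.77583795  0.30032245 -0.06656357] -0.37977298561191175
```

```bash

for i in 1; do python3 -m handwheel '[[[0,0,0,0,0,-4],[0,0,0,0,0,-4],[0,0,0,0,0,0]]]' | sed -n 5,6p
python3 -c "
from plant import *;s=state();print(s['ft_torque'],s['joint_pos'][5])"; done
python3 -m handwheel '[[[0,0,0,0,0,-4],[0,0,0,0,0,0]]]'| sed -n 5,6p
python3 -c "
from plant import *;s=state();print(s['ft_torque'],s['joint_pos'][5])"; python3 look.py 3 | grep -v "tester\|start\|handle"
```

```text
gripper_width: 0.145
grasp_force: 68.7
[-0.77066423  0.30239403  1.51852748] -0.24436517305237265
gripper_width: 0.145
grasp_force: 91.2
[-1.52334773 -0.21716676  1.11404615] -0.17375935244646878
side nut_bar 0.65 [299. 246.] [0.5065 0.2691 0.134 ]
mask 0.84 667 [0.4975 0.2606 0.1234]
bar rect (505.41094970703125, 268.1422424316406) (14.690433502197266, 63.11161804199219) 38.33030700683594
pca ang 128.41786366812477
7.3833 [0.50697677 0.26776968 0.12883896] [ 0.00269124  0.49438309  0.86923851 -0.00159271] 0.14366092962098076
```

The torque jumped after about 76° of turn, so the nut is at its stop. I'll release, rise, and go over to the handle while turning to yaw 90°.

```bash
python3 -m handwheel '[[[0,0,0,0,0,0],[0,0,0,0,0,0],[0,0,0,0,0,0],[0,0,0.03,0,0,0],[0,0,0.03,0,0,0],[0,0,0.03,0,0,0],[0,0,0.03,0,0,0]]]' 0.6
python3 -m handwheel '[[[0,0.0099,0,0,0,5],[0,0.0099,0,0,0,5],[0,0.0099,0,0,0,5],[0,0.0099,0,0,0,5],[0,0.0099,0,0,0,5],[0,0.0099,0,0,0,5],[0,0.0099,0,0,0,5],[0,0.0099,0,0,0,5],[0,0.0099,0,0,0,5],[0,0.0099,0,0,0,5],[0,0.0099,0,0,0,5],[0,0.0099,0,0,0,5],[0,0,0,0,0,0],[0,0,0,0,0,0]]]'
python3 w.py 4; python3 look.py 4; python3 - <<'E'
from h import *
for cam in ("wrist","side"):
    im,de=grab_frame(cam)
    for r in masks_of(cam,"guard_handle")[:1]:
        P=cloud(cam,de,r["region"]);Q=P[(P[:,2]>.198)&(P[:,2]<.209)];print(r["conf"],len(P),len(Q))
        if len(Q)>10:print("handle",cv2.minAreaRect(Q[:,:2].astype(np.float32)*1000),np.percentile(Q,[2,50,98],axis=0))
E
```

```text
time: 7.97
tool_pos: [0.505, 0.27, 0.2477]
tool_rot: [-0.001, 0.496, 0.868, -0.0]
contact_force: [0.1, 0.3, 0.0]
gripper_width: 0.596
grasp_force: 0.0
time: 9.13
tool_pos: [0.5052, 0.3889, 0.2465]
tool_rot: [-0.001, -0.004, 1.0, -0.0]
contact_force: [0.1, 0.5, 0.1]
gripper_width: 0.592
grasp_force: 0.0
[0.50516681 0.38886559 0.2465373 ] yaw 90.46763787903572 z [-0.001 -0.001 -1.   ] [ 5.39346266e-01  7.42022405e-02  1.56504186e+00  8.20950898e-05
  1.50367212e+00 -1.03961709e+00]
nut_bar 0.95 [136. 243.] [0.5078 0.2683 0.134 ]
guard_handle 0.71 [321. 274.] [0.5063 0.3891 0.195 ]
tester 0.69 [193. 199.] [0.5022 0.2661 0.    ]
0.55 3594 2098
bar ((505.12225341796875, 269.5723571777344), (15.659096717834473, 63.2051887512207), 36.827362060546875)
top nut_bar 0.71 [332. 256.] [0.5014 0.2699 0.134 ]
top guard_handle 0.69 [249. 247.] [0.5072 0.3956 0.195 ]
top start_top 0.66 [398. 270.] [0.4787 0.1622 0.14  ]
top tester 0.76 [331. 263.] [0.5013 0.2706 0.    ]
mask 0.55 620 [0.5046 0.2691 0.1387]
bar rect (506.11346435546875, 269.97357177734375) (14.887702941894531, 62.84237289428711) 37.70
[... 323 characters left out ...]
6, 268.4476623535156) (16.32521629333496, 62.803985595703125) 40.7419319152832
pca ang 129.65816730835292
10.0333 [0.50559387 0.38865683 0.2473198 ] [ 1.55751635e-05 -4.75722430e-03  9.99988684e-01  1.29430146e-06] 0.5973450944364797
0.86 38284 6005
handle ((503.50262451171875, 391.3192443847656), (86.61650085449219, 18.07048225402832), 0.33379340171813965) [[0.46180884 0.38281585 0.1998677 ]
 [0.49907548 0.39118406 0.20416659]
 [0.54359397 0.39982084 0.20576695]]
0.96 6460 409
handle ((504.7069396972656, 389.8888244628906), (87.21612548828125, 18.802074432373047), 0.9183126091957092) [[0.46330173 0.38106708 0.19831938]
 [0.50076756 0.38669187 0.20280053]
 [0.54550379 0.39700984 0.20505928]]
```

```bash
python3 -m handwheel '[[[0,0.0015,-0.03,0,0,0],[0,0,-0.025,0,0,0],[0,0,-0.012,0,0,0],[0,0,0,0,0,0],[0,0,0,0,0,0]]]' 0.6
python3 -m handwheel '[[[0,0,0,0,0,0],[0,0,0,0,0,0],[0,0,0,0,0,0],[0,0,0,0,0,0],[0,0,0,0,0,0],[0,0,0,0,0,0],[0,0,0,0,0,0]]]' 0
python3 -m handwheel '[[[0,-0.008,0,0,0,0],[0,-0.008,0,0,0,0],[0,-0.008,0,0,0,0],[0,-0.008,0,0,0,0],[0,-0.008,0,0,0,0],[0,-0.008,0,0,0,0],[0,-0.008,0,0,0,0],[0,-0.008,0,0,0,0],[0,-0.008,0,0,0,0],[0,0,0,0,0,0]]]'
```

```text
time: 10.65
tool_pos: [0.5053, 0.3899, 0.1798]
tool_rot: [-0.001, -0.005, 1.0, -0.0]
contact_force: [0.1, 0.8, 0.3]
gripper_width: 0.599
grasp_force: 0.0
time: 11.23
tool_pos: [0.5066, 0.3909, 0.1828]
tool_rot: [0.002, -0.005, 1.0, 0.001]
contact_force: [-0.6, 0.1, 5.9]
gripper_width: 0.195
grasp_force: 61.7
time: 12.07
tool_pos: [0.507, 0.3174, 0.1828]
tool_rot: [0.002, -0.004, 1.0, 0.0]
contact_force: [0.4, -2.0, 7.0]
gripper_width: 0.193
grasp_force: 62.0
```

```bash
python3 -m handwheel '[[[0,-0.006,0,0,0,0],[0,-0.006,0,0,0,0],[0,-0.006,0,0,0,0],[0,-0.004,0,0,0,0],[0,-0.004,0,0,0,0],[0,-0.004,0,0,0,0],[0,0,0,0,0,0],[0,0,0,0,0,0]]]' | grep -v rot
python3 -m handwheel '[[[0,-0.003,0,0,0,0],[0,-0.003,0,0,0,0],[0,0,0,0,0,0],[0,0,0,0,0,0]]]' | grep -v rot
python3 -m handwheel '[[[0,-0.003,0,0,0,0],[0,-0.002,0,0,0,0],[0,0,0,0,0,0],[0,0,0,0,0,0]]]' | grep -v rot
```

```text
time: 12.73
tool_pos: [0.5072, 0.29, 0.1828]
contact_force: [3.0, 6.5, 4.1]
gripper_width: 0.194
grasp_force: 61.6
time: 13.07
tool_pos: [0.5072, 0.2819, 0.1828]
contact_force: [0.6, -1.6, 6.9]
gripper_width: 0.2
grasp_force: 62.0
time: 13.4
tool_pos: [0.5072, 0.2813, 0.1828]
contact_force: [3.8, 14.9, 1.9]
gripper_width: 0.199
grasp_force: 61.4
```

Firm stop at the expected place. I'll release, rise and check the catch and the button.

```bash
python3 -m handwheel '[[[0,0,0,0,0,0],[0,0,0,0,0,0],[0,0,0,0,0,0],[0,0,0.03,0,0,0],[0,0,0.03,0,0,0],[0,0,0,0,0,0]]]' 0.6
python3 -m handwheel '[[[-0.003,-0.015,0,0,0,0],[-0.003,-0.015,0,0,0,0],[-0.003,-0.015,0,0,0,0],[-0.003,-0.015,0,0,0,0],[-0.003,-0.015,0,0,0,0],[-0.003,-0.015,0,0,0,0],[-0.003,-0.015,0,0,0,0],[-0.003,-0.013,0,0,0,0],[0,0,0,0,0,0],[0,0,0,0,0,0]]]' 0
python3 w.py 5; python3 look.py 5|grep -v tester; python3 - <<'E'
from h import *
a=cv2.imread("pics/top5.png")[180:320,220:450];b=cv2.imread("pics/side5.png")[150:330,200:400];w=cv2.imread("pics/wrist5.png")
cv2.imwrite("pics/c5.png",np.vstack([np.hstack([cv2.resize(a,(400,244)),cv2.resize(w,(400,244))]),cv2.resize(b,(800,350))[:,:]]))
for cam in ("wrist","side"):
    im,de=grab_frame(cam)
    for r in masks_of(cam,"start_top")[:1]:
        P=cloud(cam,de,r["region"]);Q=P[(P[:,2]>.136)&(P[:,2]<.146)];print(cam,r["conf"],len(P),len(Q),np.percentile(Q,[2,50,98],axis=0).round(4) if len(Q) else P.mean(0))
E
```

```text
time: 13.9
tool_pos: [0.5083, 0.2777, 0.2471]
tool_rot: [0.005, -0.005, 1.0, 0.002]
contact_force: [1.2, -0.3, 0.8]
gripper_width: 0.603
grasp_force: 0.0
time: 14.73
tool_pos: [0.4811, 0.1581, 0.2396]
tool_rot: [-0.0, -0.004, 1.0, 0.0]
contact_force: [0.1, 0.3, -0.0]
gripper_width: -0.004
grasp_force: 0.0
[0.48109267 0.15805175 0.23957822] yaw 90.42827809622707 z [-0.001  0.    -1.   ] [ 1.70196343e-01 -2.40819432e-01  1.87313723e+00  2.96276926e-04
  1.51018629e+00 -1.40809300e+00]
guard_handle 0.77 [561. 329.] [0.5082 0.2825 0.195 ]
start_top 0.77 [329. 240.] [0.477  0.1653 0.14  ]
top guard_handle 0.89 [322. 248.] [0.5069 0.2853 0.195 ]
top start_top 0.46 [397. 268.] [0.4816 0.1636 0.14  ]
side guard_handle 0.69 [295. 213.] [0.5094 0.2783 0.195 ]
side guard_handle 0.51 [345. 280.] [0.4444 0.1357 0.195 ]
side start_top 0.71 [342. 281.] [0.4847 0.1685 0.14  ]
mask 0.19 493 [0.5489 0.1566 0.1548]
bar rect (551.5746459960938, 174.84413146972656) (14.992877960205078, 70.13858032226562) 0.5042114853858948
pca ang 81.82205451247835
15.6333 [0.48161774 0.15911715 0.24032237] [ 4.76474602e-06 -4.74770473e-03  9.99988730e-01  4.41927663e-06] -0.00012831775871811245
wrist 0.57 1568 1535 [[0.4623 0.1531 0.1388]
 [0.4738 0.1651 0.1445]
 [0.4866 0.1774 0.1458]]
side 0.53 253 238 [[0.4634 0.1515 0.1374]
 [0.474  0.1623 0.1434]
 [0.488  0.1746 0.1454]]
```

View pics/c5.png

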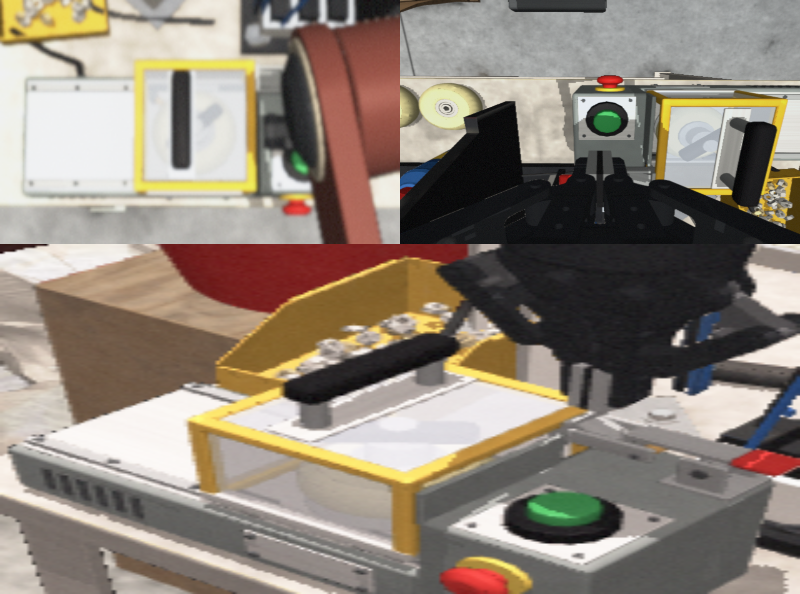

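The guard is shut against the screen, the catch lies flat behind the roller (red tab at about 760,460 in the side crop), and the green button is clear. The force profile also showed the snap followed by a hard stop. I'll go down over the button now.

```bash
python3 -m handwheel '[[[-0.0045,0.005,-0.03,0,0,0],[0,0,-0.03,0,0,0],[0,0,-0.02,0,0,0],[0,0,-0.01,0,0,0],[0,0,0,0,0,0],[0,0,0,0,0,0]]]' 0
python3 - <<'E'
from h import *
im,de=grab_frame("side")
for r in masks_of("side","latch")[:2]:
    P=cloud("side",de,r["region"]);print(r["conf"],r["box"],len(P),np.percentile(P,[5,50,95],axis=0).round(4))
    Q=P[P[:,2]>np.median(P[:,2])-.006];print(np.linalg.lstsq(np.c_[Q[:,:2],np.ones(len(Q))],Q[:,2],rcond=None)[0])
cv2.imwrite("pics/s6.png",cv2.resize(im[200:340,260:430],(680,560),interpolation=cv2.INTER_CUBIC))
E
```

```text
time: 16.33
tool_pos: [0.4773, 0.1641, 0.1507]
tool_rot: [-0.0, -0.005, 1.0, -0.0]
contact_force: [0.1, -0.6, 0.5]
gripper_width: 0.001
grasp_force: 0.0
0.49 [356.0, 246.0, 43.4, 24.8] 297 [[0.5408 0.1178 0.1425]
 [0.5481 0.1351 0.1557]
 [0.5604 0.1809 0.159 ]]
[-0.91535513 -0.06087312  0.66718498]
0.36 [249.4, 197.0, 77.1, 113.3] 5138 [[0.4461 0.2148 0.0783]
 [0.4576 0.2717 0.1554]
 [0.5264 0.3161 0.2028]]
[0.24120468 0.11488973 0.01926075]
```

View pics/s6.png

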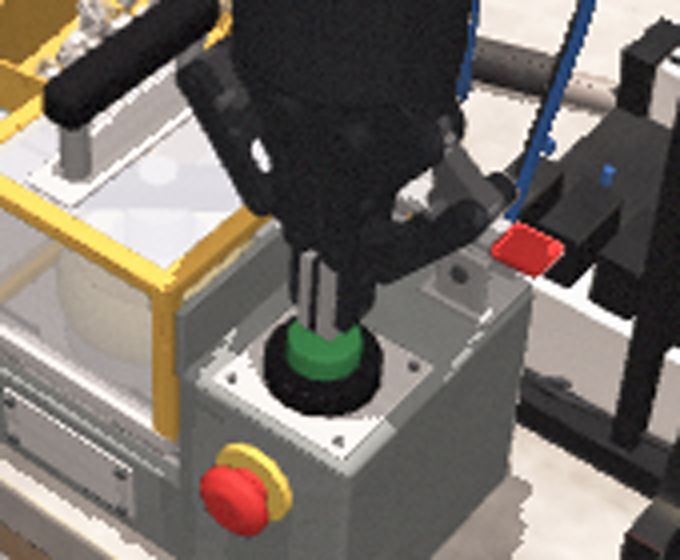

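The shut fingers are over the button and clear of the screen. I'll press.

```bash
python3 -m handwheel '[[[0,0,-0.005,0,0,0],[0,0,-0.004,0,0,0],[0,0,-0.003,0,0,0],[0,0,-0.002,0,0,0],[0,0,-0.001,0,0,0],[0,0,0,0,0,0],[0,0,0,0,0,0]]]' 0 | grep -v rot
```

```text
time: 17.02
tool_pos: [0.4784, 0.1643, 0.1379]
contact_force: [-3.0, -1.3, 11.8]
gripper_width: -0.001
grasp_force: 5.2
```

```bash
python3 -m handwheel '[[[0,0,-0.002,0,0,0],[0,0,0,0,0,0],[0,0,0,0,0,0]]]' | grep -v rot
```

```text
time: 17.27
tool_pos: [0.4784, 0.1644, 0.1378]
contact_force: [-6.9, -2.0, 19.5]
gripper_width: -0.002
grasp_force: 9.5
```

```bash
python3 - <<'E'
from h import *
im,de=grab_frame("side")
cv2.imwrite("pics/s7.png",cv2.resize(im[260:310,310:370],(720,600),interpolation=cv2.INTER_CUBIC))
E
```

```text
(no output)
```

View pics/s7.png

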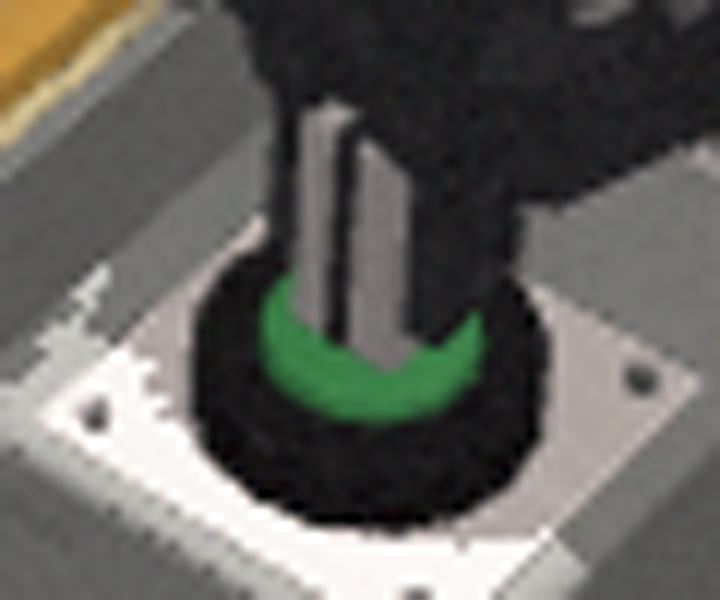

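The button is sunk flush with its ring, so it's fully pressed. I'll back off upward.

```bash
python3 -m handwheel '[[[0,0,0.01,0,0,0],[0,0,0.02,0,0,0],[0,0,0.03,0,0,0],[0,0,0.03,0,0,0],[0,0,0.03,0,0,0],[0,0,0,0,0,0],[0,0,0,0,0,0],[0,0,0,0,0,0]]]' 0
python3 - <<'E'
from h import *
im,de=grab_frame("side")
cv2.imwrite("pics/s8.png",cv2.resize(im[170:340,230:430],(700,595),interpolation=cv2.INTER_CUBIC))
E
```

```text
time: 17.98
tool_pos: [0.4766, 0.164, 0.2523]
tool_rot: [-0.001, -0.005, 1.0, -0.0]
contact_force: [-0.6, 1.0, -0.0]
gripper_width: -0.003
grasp_force: 0.0
```

View pics/s8.png

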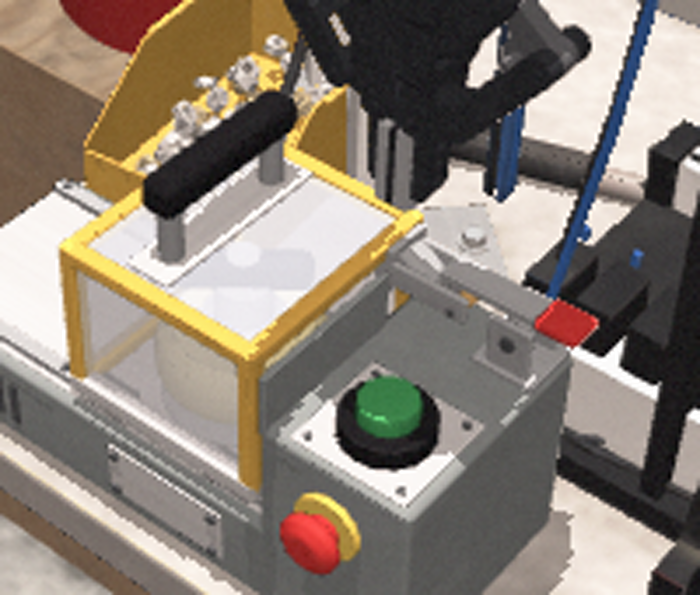

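The button is back up (390,405), the guard is shut, the catch is down (red tab at 565,322) and the gripper is clear.

```bash
python3 -c "
from plant import job_done;print(job_done())"
```

```text
the job is handed in; nothing more can be done
None
```

I turned the nut to its stop, shut the guard until its catch snapped down, then pressed the start button fully and let it spring back up; the job was handed in after about 18 s, but the hand-in returned no verdict.

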